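# Refit the radio's volume knob and hold it pressed

## Task

A glasses case has been left on top of the table radio, over its bare volume shaft: lift the case off and set it down flat on a free spot of the desk, without dropping it. Then pick up the loose metal volume knob, turn it so that the flat in its bore matches the flat of the D-shaft, push it fully home on the shaft without forcing it, and press it right down against the shaft's spring, as one does to switch the radio on. Finish while still holding the knob pressed down, and leave the book, mug and computer mouse where they are.

Things in the scene. Friction and masses are not known exactly. Their poses are not given: they have to be found in the camera images.
- radio: Table radio, light wood, 150 (x) by 260 (y) by 125 mm high, fixed. Origin: centre of its underside; z up, front looks to its -x. Flat top deck 125 mm above the origin. In the deck, centred at x = 0, y = -60 mm, is a round black dish 54 mm across and 13 mm deep with a silver trim ring; the bare volume shaft stands in its middle.
- shaft_seat (a point): Foot of the volume shaft: centre of the top face of the black drive disc (36 mm across) in the dish, 9 mm below the deck when not pressed. z up along the shaft; x points square out of the shaft's flat, where the disc bears a white tick. A knob fully home has its underside on the disc, its origin on this point. Disc and shaft turn and sink together, this point with them.
- shaft_tip (a point): Top of the brass D-shaft, on its axis, 8 mm above shaft_seat and 1 mm below the deck when not pressed; axes as shaft_seat. The shaft is 12 mm across with a flat 1.5 mm from the axis (4.5 mm cut away); its top 1.2 mm are chamfered. It turns about z, without end stops, against a friction of 0.035 N m.
- encoder (a joint): How far the shaft with its disc is pressed down, m: 0 is up, 0.0025 is right down. A spring holds it up: it begins to give at about 3 N and is right down at about 7 N; it comes up again when the push ends. Press with about 10 to 15 N.
- knob: Volume knob, silver, round, ribbed, 44 mm across, 36 mm high, about 60 g, standing on the desk. Origin: centre of its underside; z up. In the underside a D-bore, 10 mm deep, 13 mm across, its flat 2 mm from the axis on the +x side (0.5 mm clear of the shaft all round). The black line on its top and side marks +x: knob x must point the way of shaft_seat x, not opposite.
- knob_top (a point): Centre of the knob's top face, 36 mm above its underside. Pressed right down, only the knob's top 24 mm stand above the deck, and the dish leaves just 5 mm round it: hold the knob by its top 20 mm, fingertips never lower than 15 mm above its underside, or they land on the deck before the knob is down.
- glasses_case: Hard blue glasses case, 58 (x) by 158 (y) by 38 mm high with rounded edges, about 130 g. Origin: centre of its underside; z up. At the start it lies flat on the radio's deck, covering the dish. Grip it across its 58 mm.
- book: Bystander: closed green book lying flat, 110 (x) by 178 (y) by 26 mm. Origin: centre of its underside.
- mug: Bystander: white mug, 80 mm across, 92 mm high, handle towards its +y. Origin: centre of its underside.
- mouse: Bystander: grey computer mouse, 108 (x) by 62 (y) by 34 mm high. Origin: centre of its underside.
There are look-alikes about, which are no part of the job. Of the things that look like the knob, take the one that is farthest from the robot's base at the start.

How it is judged:
By the outcome, as a careful person would: the job done as asked, in the order asked, and still so for the second after the job is handed in, while the arm keeps its last pose, push and grip.
It also fails if it takes over 50 s, if anything falls off the work surface, if the arm or the gripper's body presses on something with over 40 N, if the wrist force passes 120 N, or if a joint passes its speed limit or range.

## Robot

A 7-joint arm with a two-finger parallel gripper is mounted at the origin on the work surface. World frame = base frame: x ahead of the robot, y to its left, z up, the work surface at z = 0. Lengths are in m, angles in rad, forces in N, time in s.
With the tool pointing down it reaches from about 0.4 to 0.875 m from the base axis. Payload 19.3 kg.
Tool frame: the origin (TCP) lies at the very end of the fingers, on their centre line; the grasp point (between the pads) lies 19 mm behind it; z points along the fingers, y is the line along which they close (so a half turn about z gives the same grasp; the last joint's range is limited). The gripper opens to 85 mm and grips with 20 to 120 N. Pads are 22 mm wide; open, the fingers measure 114 mm over their backs; the gripper's body (76 mm by 85 mm) begins 54 mm behind the grasp point. The pads swing forward as they close: fully open they stand 13 mm farther back than shut.
Start: joints at [1.1, 0.521, -0.036, 1.599, 0.021, 1.021, -0.113], TCP at [0.244, -0.575, 0.231] pointing down, gripper open.
Joint ranges: [-2.91, 2.91], [-0.3, 2.13], [-1.5, 1.42], [0.17, 2.43], [-1.26, 4.41], [0.16, 1.93], [-2.52, 2.52]. Speed limits (rad/s): [1.89, 1.89, 2.39, 2.39, 3.01, 3.01, 3.01].

## Interface

Orientations are given as [roll, pitch, yaw] about the fixed x, y, z axes, in that order (R = Rz(yaw) Ry(pitch) Rx(roll)).
In Python, from workcell import bot gives the robot as it stands. The module is installed in compiled form; this text tells all that it offers.
- The arm moves only by the tool apply_moves, never from a script. Its arguments are lists of equal length, an entry for each row: "claw": the finger opening in m, from 0 to 0.0854; "xyz": the shift along the tool's x, y, z in m, a list of three; "twist": the turn, a rotation vector about the tool's x, y, z in rad, a list of three. A call has 1 to 20 rows; each row shifts and turns the commanded pose from where the row before left it, along the tool's axes as they then stand; what a row does not reach is not made up. A row lasts 1/10 s, in which the tool goes at most 50 mm and 8.59 degrees, less where a joint would pass 70% of its speed; a pose out of reach is approached as far as the arm can. A call with a gripper value outside its range is refused whole. The fingers move at their own pace and stop on an object; "force" is the grip in N (left out, the last holds). Time passes only in rows, so rows that do not move let the fingers close. It gives the time, the measured TCP pose, the force, the opening and the grip force at its end, in the units of the state.
- bot.observe(): the state, without advancing time (a new reading comes with each control period).
- bot.grab_frame(name): name is "scene" or "top" or "wrist"; returns a dict with "img" (400x640x3 uint8, red, green, blue), "vfov" (degrees; the focal length in pixels is half the picture's height over the tangent of half this angle, whatever the lens; pixels are square), "cx", "cy" (the principal point, pixels), "distortion" ([k1, k2, p1, p2, k3] as OpenCV has them; the pictures are not rectified), "view" (4x4, takes a point from world to camera coordinates). Camera axes: x right, y up, looking along -z (the intrinsics and any distortion apply to the point x, -y, -z); pixel columns grow to the right and rows downward; lengths in m; the calibration is good to about 2 mm. A picture is of the moment at which its call begins. There is no depth.
- bot.job_done(): hands the job in; it is judged then, once.
Trained networks look in the newest picture that a camera, given by its name, has taken for a name from the list of things; names that differ only in an ending like _2 or _b are one class to them, and where a whole thing is asked for, a point or a joint stands for the part that bears it (a point fixed in the world has none). Each returns a list of dicts, best first, with "score" (0 to 1); they miss things now and then, are a little off and sometimes report something else, mostly with a low value. They report only what shows in the picture. A call takes as long as a camera call. They do not tell look-alikes from the thing itself.
- bot.find_in(camera, query): "position" ([x, y, z] in m, in world coordinates, good to about 4 mm: the middle of the surface that is visible of it).
The state is a dict: "clock": time; "qpos": joint angles; "qd": joint speeds; "joint_efforts": joint torques, N m; "position": TCP position; "tool_rot": TCP orientation; "force": force on the tool from outside, world axes, zero at the start; "moment": the same for the moment, N m; "grip_width": finger opening in m; "finger_force": force on a finger pad.
Only numpy, scipy, OpenCV 4.12 (cv2) and the standard library are available. Lean on these libraries where they do the work, as an engineer would, in place of code of your own. Each camera call takes 0.05 s, during which the arm holds its last target. There are 200 camera calls.

## Working session

There is one attempt and no reset: what is moved stays moved. The work goes in short steps, Python scripts to look and compute and a tool call to move; the robot and the scene stay as the last step left them, time stands still between calls to the robot, and variables do not carry over. Pictures are saved under pics/ and viewed, at most 10 in all, crops included, and the job is handed in when it is done.

Besides the shell and the picture viewer there is one more tool, called as name(argument=value, ...) on one line, values as JSON. apply_moves: Moves the arm, as the interface text tells. Its arguments: {"type":"object","properties":{"claw":{"type":"array"},"xyz":{"type":"array"},"twist":{"type":"array"},"force":{"type":"number"}},"required":["claw","xyz","twist"]}

```bash
mkdir -p pics
cat > h.py <<'E'
import numpy as np, cv2
from workcell import bot
def K(f):
    fl=200/np.tan(np.radians(f["vfov"])/2)
    return np.array([[fl,0,f["cx"]],[0,fl,f["cy"]],[0,0,1.]])
def grab(n,save=None):
    f=bot.grab_frame(n)
    if save: cv2.imwrite("pics/"+save,f["img"][:,:,::-1])
    return f
def pix2world(f,uv,z):
    p=cv2.undistortPoints(np.array(uv,float).reshape(-1,1,2),K(f),np.array(f["distortion"],float)).reshape(-1,2)
    V=np.array(f["view"]);R=V[:3,:3];c=-R.T@V[:3,3]
    d=np.c_[p[:,0],-p[:,1],-np.ones(len(p))]@R
    return c+d*((z-c[2])/d[:,2])[:,None]
def world2pix(f,P):
    V=np.array(f["view"]);q=np.atleast_2d(P)@V[:3,:3].T+V[:3,3]
    q=q*[1,-1,-1]
    return cv2.projectPoints(q.reshape(-1,1,3),np.zeros(3),np.zeros(3),K(f),np.array(f["distortion"],float))[0].reshape(-1,2)
E
python3 - <<'E'
from h import *
s=bot.observe(); print({k:np.round(v,3).tolist() for k,v in s.items()})
a=grab("scene","s0.png"); b=grab("top","t0.png")
for n in ["radio","knob","glasses_case","book","mug","mouse"]:
    for c in ["top","scene"]:
        print(n,c,[(np.round(d["position"],3).tolist(),round(d["score"],2)) for d in bot.find_in(c,n)])
E
```

```text
{'clock': 0.0, 'qpos': [1.1, 0.522, -0.036, 1.6, 0.021, 1.021, -0.113], 'qd': [-0.0, -0.0, -0.001, -0.001, -0.0, -0.001, 0.0], 'joint_efforts': [-0.001, -92.711, 1.979, -36.994, 0.018, 0.008, -0.0], 'position': [0.244, -0.575, 0.231], 'tool_rot': [-3.141, 0.0, 0.401], 'force': [0.597, -0.049, 0.759], 'moment': [0.077, -0.047, -0.005], 'finger_force': 0.0, 'grip_width': 0.086}
radio top [([0.548, 0.167, 0.127], 0.9)]
radio scene [([0.624, 0.156, 0.112], 0.78)]
knob top [([0.332, -0.26, 0.035], 0.76), ([0.39, -0.157, 0.034], 0.63), ([0.439, -0.261, 0.039], 0.58)]
knob scene [([0.402, -0.157, 0.031], 0.64), ([0.349, -0.259, 0.026], 0.58)]
glasses_case top [([0.543, 0.071, 0.161], 0.8)]
glasses_case scene [([0.566, 0.07, 0.161], 0.58)]
book top [([0.765, 0.013, 0.028], 0.95)]
book scene [([0.781, 0.013, 0.025], 0.67)]
mug top [([0.553, 0.368, 0.039], 0.8)]
mug scene [([0.573, 0.359, 0.063], 0.64)]
mouse top [([0.387, 0.36, 0.034], 0.55)]
mouse scene [([0.404, 0.358, 0.028], 0.96)]
```

View pics/t0.png

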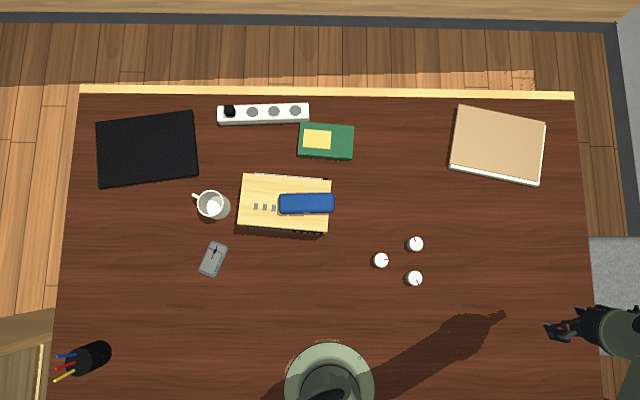

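View pics/s0.png

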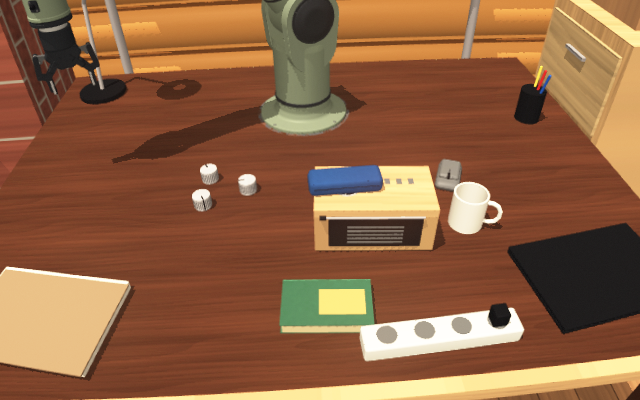

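The top view shows the case at about (306,204) on the radio. The three knobs are at (416,244), (381,260) and (415,278), and the target is (416,244), the farthest from the base. The black line on each knob is visible. The scene view shows the desk clear around x≈0.6, y≈-0.17.

Run:
```python
from h import *
f=grab("top"); im=f["img"]
hsv=cv2.cvtColor(im,cv2.COLOR_RGB2HSV)
m=((hsv[:,:,0]>100)&(hsv[:,:,0]<130)&(hsv[:,:,1]>120)).astype(np.uint8)
m[:,:250]=0;m[:,360:]=0;m[:170]=0;m[240:]=0
c=max(cv2.findContours(m,0,1)[0],key=cv2.contourArea)[:,0]
w=pix2world(f,c,0.15)[:,:2]
print(cv2.minAreaRect((w*1000).astype(np.float32)))
m=((hsv[:,:,0]>8)&(hsv[:,:,0]<28)&(hsv[:,:,1]>60)&(hsv[:,:,2]>150)).astype(np.uint8)
m[:,:225]=0;m[:,345:]=0;m[:165]=0;m[245:]=0
c=max(cv2.findContours(m,0,1)[0],key=cv2.contourArea)[:,0]
w=pix2world(f,c,0.125)[:,:2]
print(cv2.minAreaRect((w*1000).astype(np.float32)), pix2world(f,[[416,244],[306,204]],.036))
cv2.imwrite("pics/k0.png",cv2.resize(im[225:265,395:437,::-1],None,fx=8,fy=8,interpolation=cv2.INTER_CUBIC))
```

```text
((543.34814453125, 71.18193054199219), (56.070106506347656, 153.7135009765625), 2.051161527633667)
((549.85888671875, 135.16329956054688), (260.73675537109375, 152.76315307617188), 85.46200561523438) [[ 0.43287706 -0.268445    0.036     ]
 [ 0.55569406  0.07515278  0.036     ]]
```

apply_moves(claw=[0.085,0.085], xyz=[[0.02,0,-0.03],[0.02,0,-0.03]], twist=[[0,0,0],[0,0,0]])

```text
clock: 0.95
position: [0.2804, -0.5595, 0.2916]
tool_rot: [-3.14, 0.0, 0.4]
force: [0.6, 0.5, 0.6]
grip_width: 0.085
finger_force: 0.0
```

apply_moves(claw=[0.085,0.085,0.085,0.085,0.085,0.085,0.085,0.085,0.085,0.085,0.085,0.085,0.085,0.085,0.085,0.085,0.085,0.085,0.085,0.085], xyz=[[0.0325,-0.032,0],[0.0325,-0.032,0],[0.0325,-0.032,0],[0.0325,-0.032,0],[0.0325,-0.032,0],[0.0325,-0.032,0],[0.0325,-0.032,0],[0.0325,-0.032,0],[0.0325,-0.032,0],[0.0325,-0.032,0],[0.0325,-0.032,0],[0.0325,-0.032,0],[0.0325,-0.032,0],[0.0325,-0.032,0],[0.0325,-0.032,0],[0,0,0],[0,0,0],[0,0,0],[0,0,0],[0,0,0]], twist=[[0,0,0],[0,0,0],[0,0,0],[0,0,0],[0,0,0],[0,0,0],[0,0,0],[0,0,0],[0,0,0],[0,0,0],[0,0,0],[0,0,0],[0,0,0],[0,0,0],[0,0,0],[0,0,-0.14],[0,0,-0.14],[0,0,-0.14],[0,0,-0.14],[0,0,-0.14]])

```text
clock: 2.95
position: [0.5423, 0.0723, 0.2914]
tool_rot: [3.141, -0.0, 1.107]
force: [-0.6, 0.0, 0.5]
grip_width: 0.0849
finger_force: 0.0
```

View pics/k0.png

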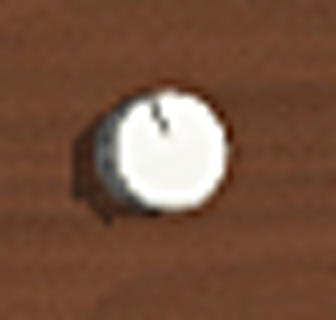

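The crop shows the black line running from the knob's centre at (172,150) to (155,103), so the knob's yaw is about +0.35 rad.

apply_moves(claw=[0.085,0.085,0.085,0.085,0.085,0.085,0.085,0.085,0.085,0.085,0.085,0.05,0.05,0.05,0.05,0.05,0.05,0.05], xyz=[[0,0,0],[0,0,0],[0,0,0],[0,0,0],[0,0,0.03],[0,0,0.03],[0,0,0.03],[0,0,0.03],[0,0,0.02],[0,0,0.01],[0,0,0.01],[0,0,0],[0,0,0],[0,0,0],[0,0,0],[0,0,0],[0,0,0],[0,0,0]], twist=[[0,0,-0.125],[0,0,-0.125],[0,0,-0.125],[0,0,-0.125],[0,0,0],[0,0,0],[0,0,0],[0,0,0],[0,0,0],[0,0,0],[0,0,0],[0,0,0],[0,0,0],[0,0,0],[0,0,0],[0,0,0],[0,0,0],[0,0,0]], force=35)

```text
clock: 4.75
position: [0.5428, 0.0724, 0.1322]
tool_rot: [3.14, -0.0, 1.601]
force: [-0.3, -1.1, 7.1]
grip_width: 0.0573
finger_force: 38.5
```

apply_moves(claw=[0.05,0.05,0.05,0.05,0.05,0.05,0.05,0.05,0.05,0.05,0.05,0.05,0.05,0.05,0.05,0.05,0.05,0.05], xyz=[[0,0,-0.005],[0,0,-0.01],[0,0,-0.015],[0,0,-0.015],[0,0,-0.01],[-0.01,0.003,-0.005],[-0.02,0.006,0],[-0.027,0.008,0],[-0.027,0.008,0],[-0.027,0.008,0],[-0.027,0.008,0],[-0.027,0.008,0],[-0.027,0.008,0],[-0.027,0.008,0],[-0.02,0.004,0],[-0.01,0.002,0],[0,0,0],[0,0,0]], twist=[[0,0,0],[0,0,0],[0,0,0],[0,0,0],[0,0,0],[0,0,0],[0,0,0],[0,0,0],[0,0,0],[0,0,0],[0,0,0],[0,0,0],[0,0,0],[0,0,0],[0,0,0],[0,0,0],[0,0,0],[0,0,0]])

```text
clock: 6.55
position: [0.6205, -0.1736, 0.1912]
tool_rot: [-3.141, -0.001, 1.601]
force: [-0.4, 0.4, -1.5]
grip_width: 0.0573
finger_force: 37.7
```

Run:
```python
from h import *
s=bot.observe(); print(np.round(s["force"],2),np.round(s["moment"],2),s["position"])
f=grab("top","t1.png"); grab("wrist","w1.png")
im=f["img"]; cv2.imwrite("pics/c1.png",cv2.resize(im[160:290,230:440,::-1],None,fx=3.5,fy=3.5,interpolation=cv2.INTER_CUBIC))
print(f["view"])
```

```text
[-0.43  0.36 -1.53] [-0.01  0.04  0.03] [ 0.62046851 -0.17360164  0.19123864]
[[ 0.005305   -0.99975027  0.0217082   0.01023966]
 [ 0.98816481  0.0085691   0.1531564  -0.5743581 ]
 [-0.15330417  0.02063878  0.9879635  -1.1164754 ]
 [ 0.          0.          0.          1.        ]]
```

View pics/c1.png

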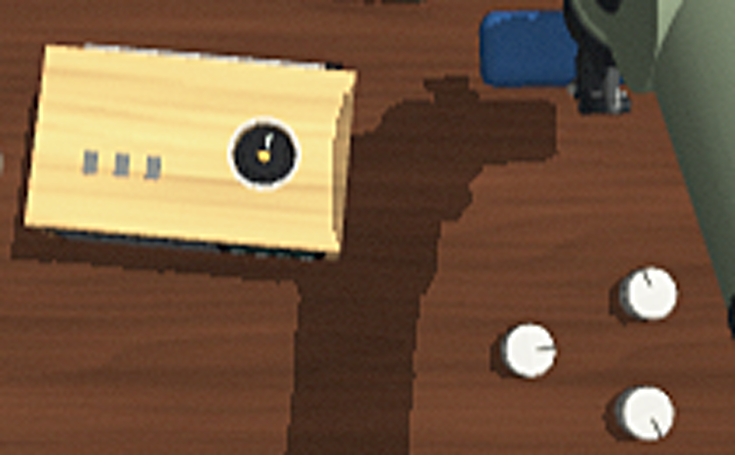

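The crop shows the case held clear on the right. The bare shaft is in the dish at about (264,155), and its white tick points to about (269,138), roughly world +x, slightly towards -y. Now I'll set the case down.

apply_moves(claw=[0.05,0.05,0.05,0.05,0.05,0.05,0.05,0.05,0.05,0.05], xyz=[[0,0,0.015],[0,0,0.03],[0,0,0.03],[0,0,0.03],[0,0,0.03],[0,0,0.025],[0,0,0.01],[0,0,0.007],[0,0,0.004],[0,0,0]], twist=[[0,0,0],[0,0,0],[0,0,0],[0,0,0],[0,0,0],[0,0,0],[0,0,0],[0,0,0],[0,0,0],[0,0,0]])

```text
clock: 7.65
position: [0.6209, -0.1744, 0.0107]
tool_rot: [3.141, 0.0, 1.601]
force: [0.4, 0.1, -0.8]
grip_width: 0.0573
finger_force: 37.8
```

apply_moves(claw=[0.05,0.05,0.05,0.05], xyz=[[0,0,0.0015],[0,0,0.001],[0,0,0.001],[0,0,0]], twist=[[0,0,0],[0,0,0],[0,0,0],[0,0,0]])

```text
clock: 8.05
position: [0.6209, -0.1746, 0.0073]
tool_rot: [3.141, 0.0, 1.601]
force: [-1.4, -0.0, 4.8]
grip_width: 0.0575
finger_force: 38.5
```

apply_moves(claw=[0.085,0.085,0.085,0.085,0.085,0.085,0.085,0.085,0.085,0.085,0.085,0.085,0.085,0.085,0.085], xyz=[[0,0,0],[0,0,0],[0,0,0],[0,0,-0.02],[0,0,-0.035],[0,0,-0.045],[0,0,-0.045],[0,0,-0.045],[-0.014,-0.031,0],[-0.014,-0.031,0],[-0.014,-0.031,0],[-0.014,-0.031,0],[-0.014,-0.032,0],[-0.014,-0.032,0],[0,0,0]], twist=[[0,0,0],[0,0,0],[0,0,0],[0,0,0],[0,0,0],[0,0,0],[0,0,0],[0,0,0],[0,0,0],[0,0,0],[0,0,0],[0,0,0],[0,0,0],[0,0,0],[0,0,0]])

```text
clock: 9.55
position: [0.4315, -0.2665, 0.1968]
tool_rot: [-3.139, 0.001, 1.596]
force: [-0.1, 0.3, -0.1]
grip_width: 0.0851
finger_force: 0.0
```

Run:
```python
from h import *
f=grab("wrist","w2.png")
V=np.array(f["view"]);print(-V[:3,:3].T@V[:3,3],V[2,:3],f["vfov"],f["distortion"])
print(world2pix(f,[[.436,-.265,.036],[.39,-.157,.036],[.335,-.26,.036]]))
t=grab("top","t2.png")
print([(np.round(d["position"],3).tolist(),round(d["score"],2)) for d in bot.find_in("top","glasses_case")])
print([(np.round(d["position"],3).tolist(),round(d["score"],2)) for d in bot.find_in("wrist","knob")])
```

```text
[ 0.43026337 -0.1855361   0.33882122] [-0.00597214  0.31613516  0.94869537] 64.59434070061245 [0.00061063 0.         0.         0.         0.        ]
[[328.58293899 171.68158924]
 [279.81877799  51.30264099]
 [225.76397133 164.22849905]]
[([0.617, -0.176, 0.037], 0.73)]
[([0.335, -0.26, 0.038], 0.93), ([0.388, -0.16, 0.031], 0.91), ([0.441, -0.266, 0.038], 0.78)]
```

View pics/w2.png

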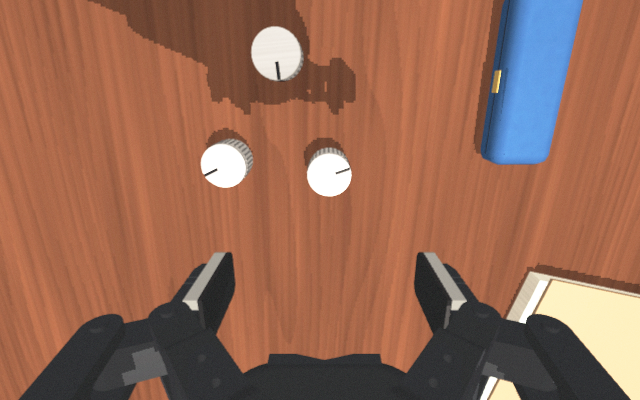

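The wrist view shows the target knob at about (329,174), its line pointing right to about (350,169). The case is lying flat at upper right.

```bash
cat >> h.py <<'E'
def knobtop(f,box,z,thr=185):
    x0,y0,x1,y1=box; g=f["img"].min(2)[y0:y1,x0:x1]
    m=(g>thr).astype(np.uint8)
    c=max(cv2.findContours(m,0,1)[0],key=cv2.contourArea)
    h=cv2.convexHull(c)[:,0]+[x0,y0]
    w=pix2world(f,h,z)[:,:2]
    ctr,r=cv2.minEnclosingCircle((w*1000).astype(np.float32))
    e=cv2.fitEllipse((w*1000).astype(np.float32))
    # dark line pixels inside hull
    hm=np.zeros_like(m);cv2.fillPoly(hm,[(h-[x0,y0]).astype(np.int32)],1);hm=cv2.erode(hm,np.ones((3,3)))
    ys,xs=np.nonzero((hm>0)&(g<130)); p=pix2world(f,np.c_[xs+x0,ys+y0],z)[:,:2]*1000
    d=p.mean(0)-np.array(e[0]); 
    u=cv2.fitLine(p.astype(np.float32),cv2.DIST_L2,0,.01,.01).ravel()[:2]; u*=np.sign(u@d)
    return np.round(ctr,1),r,np.round(e[0],1),np.round(e[1],1),len(p),"angles",np.arctan2(d[1],d[0]),np.arctan2(u[1],u[0])
E
python3 - <<'E'
from h import *
f=grab("wrist")
print(knobtop(f,(300,140,360,200),.036))
E
```

```text
(array([ 436.4, -267.9]), 22.34952735900879, array([ 436.3, -268.2]), array([43.6, 44.1]), 20, 'angles', np.float64(0.33014701465846497), np.float32(0.3656398))
```

apply_moves(claw=[0.085,0.085,0.085,0.085,0.085,0.085,0.085,0.085,0.035,0.035,0.035,0.035,0.035,0.035,0.035,0.035], xyz=[[-0.0015,0.005,0],[0,0,0.035],[0,0,0.04],[0,0,0.04],[0,0,0.04],[0,0,0.015],[0,0,0.0095],[0,0,0],[0,0,0],[0,0,0],[0,0,0],[0,0,0],[0,0,0],[0,0,0],[0,0,0],[0,0,0]], twist=[[0,0,0],[0,0,0],[0,0,0],[0,0,0],[0,0,0],[0,0,0],[0,0,0],[0,0,0],[0,0,0],[0,0,0],[0,0,0],[0,0,0],[0,0,0],[0,0,0],[0,0,0],[0,0,0]], force=50)

```text
clock: 11.4
position: [0.4407, -0.2658, 0.0185]
tool_rot: [3.14, 0.001, 1.6]
force: [-3.2, 0.8, 15.7]
grip_width: 0.0423
finger_force: 48.6
```

apply_moves(claw=[0.035,0.035,0.035,0.035,0.035,0.035,0.035,0.035,0.035], xyz=[[0,0,-0.005],[0,0,-0.015],[0,0,-0.03],[0,0,-0.04],[0,0,-0.04],[0,0,-0.04],[0,0,-0.03],[0,0,0],[0,0,0]], twist=[[0,0,0],[0,0,0],[0,0,0],[0,0,0],[0,0,0],[0,0,0],[0,0,0],[0,0,0],[0,0,0]])

```text
clock: 12.3
position: [0.4402, -0.2657, 0.2179]
tool_rot: [3.141, 0.001, 1.6]
force: [-0.2, -0.3, -0.3]
grip_width: 0.0424
finger_force: 50.8
```

Run:
```python
from h import *
s=bot.observe(); print(np.round(s["force"],2),s["position"],s["tool_rot"])
f=grab("wrist","w3.png")
t=grab("top")
print(pix2world(t,[[305.4,204.3]],.12))
```

```text
[-0.18 -0.32 -0.31] [ 0.44024306 -0.26571658  0.21790602] [3.14065484e+00 1.14150418e-03 1.60028895e+00]
[[0.54320689 0.07419834 0.12      ]]
```

View pics/w3.png

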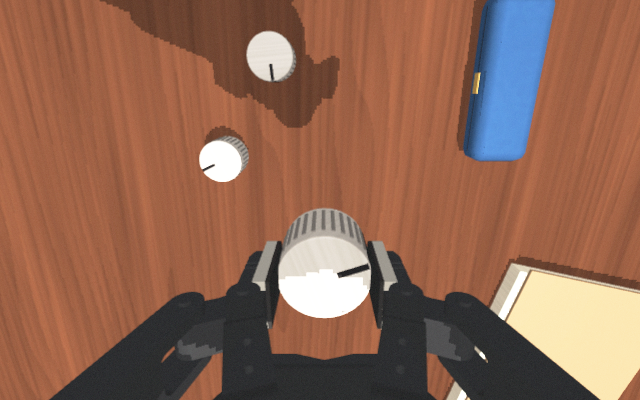

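The wrist view shows the knob held upright between the pads. Its top face is centred at about (324,276), and the line runs from (339,275) to (369,266).

Run:
```python
from h import *
from scipy.optimize import least_squares
f=grab("wrist"); g=f["img"].min(2)
for v in (225,240,255,262,290): print(v,g[v,268:384:4].tolist())
for u in (300,324,350): print(u,g[200:330:5,u].tolist())
s=bot.observe(); z=s["position"][2]+.0175
print(pix2world(f,[[339,275],[369,266],[278,276],[371,276],[324,318],[324,234]],z))
```

```text
225 [68, 67, 72, 73, 68, 68, 97, 107, 157, 103, 154, 103, 159, 154, 114, 165, 99, 160, 121, 135, 116, 157, 111, 71, 72, 68, 69, 69, 75]
240 [85, 89, 83, 62, 95, 96, 155, 158, 160, 188, 218, 218, 209, 213, 211, 215, 211, 211, 213, 193, 158, 155, 149, 122, 60, 64, 82, 85, 95]
255 [146, 124, 34, 73, 180, 206, 214, 208, 208, 207, 208, 205, 216, 213, 208, 215, 211, 212, 203, 211, 212, 201, 205, 206, 183, 32, 38, 107, 143]
262 [144, 36, 33, 176, 210, 209, 205, 209, 208, 210, 212, 206, 211, 215, 214, 211, 215, 215, 215, 208, 210, 208, 205, 203, 211, 165, 35, 36, 145]
290 [50, 38, 33, 221, 254, 254, 254, 254, 254, 254, 254, 254, 254, 254, 254, 255, 255, 255, 255, 255, 255, 255, 254, 255, 254, 247, 30, 33, 49]
300 [68, 65, 64, 106, 132, 157, 156, 159, 160, 209, 206, 208, 211, 206, 209, 214, 254, 254, 254, 254, 254, 254, 254, 70, 68, 64]
324 [71, 68, 119, 111, 107, 114, 149, 172, 211, 216, 213, 208, 214, 215, 255, 255, 255, 254, 254, 254, 254, 254, 254, 255, 70, 70]
350 [69, 69, 72, 71, 119, 102, 103, 101, 153, 207, 203, 210, 209, 208, 33, 153, 254, 255, 255, 255, 255, 255, 252, 66, 70, 68]
[[ 0.44713434 -0.26545719  0.23392606]
 [ 0.4604403  -0.26038728  0.23392606]
 [ 0.41936577 -0.26679752  0.23392606]
 [ 0.46173328 -0.26555408  0.23392606]
 [ 0.44099201 -0.28939479  0.23392606]
 [ 0.43971726 -0.24510343  0.23392606]]
```

Run:
```python
from h import *
f=grab("wrist"); s=bot.observe(); print(np.round(s["position"],4),s["tool_rot"][2])
for dz in (.0155,.0175,.0195): print(dz,knobtop(f,(265,225,385,330),s["position"][2]+dz,188))
```

```text
[ 0.4399 -0.2652  0.2164] 1.6009665125027321
0.0155 (array([ 440.5, -268.7]), 21.925186157226562, array([ 440.4, -268.7]), array([43.2, 43.8]), 183, 'angles', np.float64(0.34585154894767556), np.float32(0.3620723))
0.0175 (array([ 440.4, -267.3]), 21.579113006591797, array([ 440.4, -267.4]), array([42.5, 43.1]), 183, 'angles', np.float64(0.34585082376211435), np.float32(0.362066))
0.0195 (array([ 440.4, -266. ]), 21.233057022094727, array([ 440.3, -266.1]), array([41.9, 42.4]), 183, 'angles', np.float64(0.3458508428986967), np.float32(0.36207113))
```

apply_moves(claw=[0.035,0.035,0.035,0.035,0.035,0.035,0.035,0.035,0.035,0.035,0.035,0.035,0.035,0.035], xyz=[[0.014,0.004,-0.01],[0.03,0.007,-0.01],[0.04,0.009,0],[0.04,0.009,0],[0.04,0.009,0],[0.04,0.009,0],[0.04,0.009,0],[0.02,0.004,0],[0,0,0],[0,0,0],[0,0,0],[0,0,0],[0,0,0],[0,0,0]], twist=[[0,0,0],[0,0,0],[0,0,0],[0,0,0],[0,0,0],[0,0,0],[0,0,0],[0,0,0.126],[0,0,0.126],[0,0,0.126],[0,0,0.126],[0,0,0.126],[0,0,0],[0,0,0]])

```text
clock: 13.9
position: [0.4923, 0.001, 0.2374]
tool_rot: [-3.141, -0.0, 0.975]
force: [0.5, 0.5, -1.4]
grip_width: 0.0419
finger_force: 50.8
```

Run:
```python
from h import *
f=grab("wrist","w4.png"); s=bot.observe(); print(np.round(s["position"],4),s["tool_rot"],s["force"])
p=world2pix(f,[[.543,.074,.116]])[0]; print(p)
x,y=p.astype(int); x0,y0=max(0,x-60),max(0,y-60); print(x0,y0)
cv2.imwrite("pics/c4.png",cv2.resize(f["img"][y0:y0+120,x0:x0+120,::-1],None,fx=5,fy=5,interpolation=cv2.INTER_CUBIC))
for q in ("shaft_tip","shaft_seat"): print([(np.round(d["position"],3).tolist(),round(d["score"],2)) for d in bot.find_in("wrist",q)])
```

```text
[0.4923 0.0008 0.2374] [-3.14140691e+00 -2.15574370e-05  9.75034653e-01] [-0.01304539  0.01084844 -0.5558483 ]
[324.75773753  76.82786234]
264 16
[([0.545, 0.075, 0.116], 0.77)]
[([0.546, 0.076, 0.115], 0.64)]
```

View pics/c4.png

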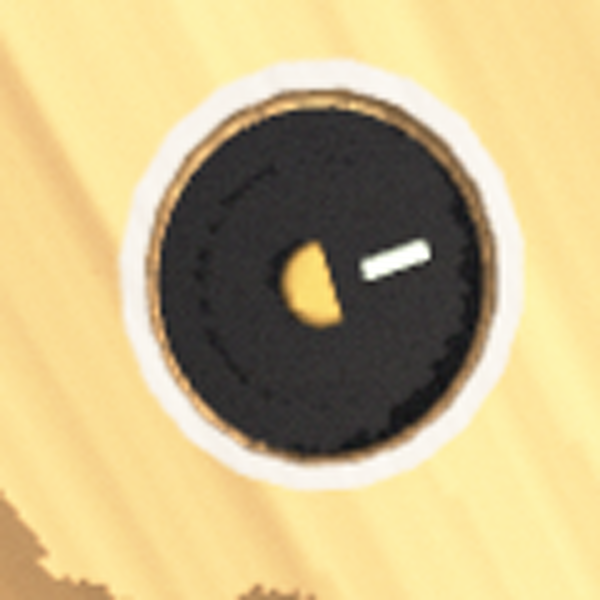

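The crop shows the dish ring centred at about (322,274) and the brass D with its flat facing right. The white tick runs from (365,272) to (430,248).

```bash
cat > m.py <<'E'
from h import *
def shaft(f,p0):
    x,y=world2pix(f,[[*p0,.12]])[0].astype(int);x0,y0=max(0,x-60),max(0,y-60)
    im=f["img"][y0:y0+120,x0:x0+120]; 
    hsv=cv2.cvtColor(im,cv2.COLOR_RGB2HSV); br=((hsv[:,:,2]>215)&(hsv[:,:,1]<40)).astype(np.uint8)
    cs=sorted(cv2.findContours(br,cv2.RETR_EXTERNAL,1)[0],key=cv2.contourArea)
    w=pix2world(f,cv2.convexHull(cs[-1])[:,0]+[x0,y0],.125)[:,:2]*1000
    e=cv2.fitEllipse(w.astype(np.float32)); ctr=np.array(e[0]); out={"ring":np.round(ctr,1),"ax":np.round(e[1],1)}
    yy,xx=np.nonzero(br); p=pix2world(f,np.c_[xx+x0,yy+y0],.116)[:,:2]*1000
    r=np.linalg.norm(p-ctr,axis=1); t=p[r<20]
    if len(t)>5:
        u=cv2.fitLine(t.astype(np.float32),cv2.DIST_L2,0,.01,.01).ravel()[:2]; d=t.mean(0)-ctr; u*=np.sign(u@d)
        out["tick"]=(len(t),np.arctan2(d[1],d[0]),np.arctan2(u[1],u[0]),np.round(t.mean(0),1))
    ye=((hsv[:,:,0]>12)&(hsv[:,:,0]<30)&(hsv[:,:,1]>100)&(hsv[:,:,2]>150))
    yy,xx=np.nonzero(ye); p=pix2world(f,np.c_[xx+x0,yy+y0],.124)[:,:2]*1000
    b=p[np.linalg.norm(p-ctr,axis=1)<12]
    if len(b)>8: out["brass_circ"]=cv2.minEnclosingCircle(b.astype(np.float32)); out["brass_mean"]=b.mean(0)
    return out
E
python3 - <<'E'
from m import *
f=grab("wrist"); s=bot.observe(); P=s["position"]
print(shaft(f,(.544,.075)))
g=f["img"].min(2)
for dz in (.0155,.0175): print(dz,np.round(P*1000,1),s["tool_rot"][2],knobtop(f,(265,225,385,330),P[2]+dz,188))
E
```

```text
{'ring': array([546.7,  75.1]), 'ax': array([60.3, 60.5]), 'tick': (48, np.float64(-0.2781319550861999), np.float32(-0.29527324), array([558.3,  71.8])), 'brass_circ': ((546.5883178710938, 75.17137145996094), 5.637385845184326), 'brass_mean': array([545.10506358,  75.66404939])}
0.0155 [4.924e+02 3.000e-01 2.373e+02] 0.9726107255306302 (array([486. , -11.5]), 18.81893539428711, array([484.9, -13.6]), array([20.7, 35.5]), 2, 'angles', np.float64(-1.7709635512564919), np.float32(-0.6339268))
0.0175 [4.924e+02 3.000e-01 2.373e+02] 0.9726107255306302 (array([486.8, -10.2]), 18.52175521850586, array([485.7, -12.3]), array([20.4, 35. ]), 2, 'angles', np.float64(-1.7709648608136133), np.float32(-0.6569301))
```

Run:
```python
from m import *
f=grab("wrist","w5.png"); s=bot.observe(); P=s["position"]
g=f["img"].min(2)
for v in (240,262,290,310): print(v,g[v,268:384:4].tolist())
for u in (300,324): print(u,g[200:330:5,u].tolist())
cv2.imwrite("pics/c5.png",cv2.resize(f["img"][190:340,240:400,::-1],None,fx=4,fy=4,interpolation=cv2.INTER_CUBIC))
for th in (130,140,150,165,175): print(th,knobtop(f,(265,225,385,330),P[2]+.016,th))
```

```text
240 [58, 59, 60, 43, 67, 67, 110, 112, 113, 131, 158, 158, 151, 155, 154, 156, 152, 151, 154, 139, 114, 111, 109, 89, 42, 43, 55, 60, 60]
262 [106, 23, 24, 123, 151, 150, 149, 153, 152, 153, 152, 150, 154, 154, 153, 153, 155, 156, 154, 148, 152, 152, 148, 148, 150, 120, 16, 25, 104]
290 [33, 24, 20, 105, 152, 152, 148, 154, 153, 183, 233, 230, 148, 185, 148, 154, 157, 186, 158, 155, 155, 205, 230, 153, 148, 127, 21, 21, 33]
310 [35, 23, 40, 55, 50, 50, 53, 102, 229, 229, 231, 231, 232, 228, 231, 230, 228, 232, 237, 234, 234, 110, 45, 39, 51, 49, 43, 21, 35]
300 [48, 45, 42, 73, 95, 115, 111, 112, 113, 149, 151, 153, 151, 151, 150, 155, 147, 149, 153, 232, 228, 228, 229, 49, 50, 52]
324 [47, 48, 85, 81, 81, 73, 106, 123, 154, 155, 154, 150, 153, 157, 156, 155, 153, 148, 148, 230, 232, 230, 231, 233, 231, 48]
130 (array([490.4,  -2.9]), 22.923418045043945, array([490.9,  -2.5]), array([42.5, 45.2]), 230, 'angles', np.float64(-0.2804518906848981), np.float32(-0.059647426))
140 (array([490.8,  -3.3]), 22.808433532714844, array([490.8,  -2.7]), array([42.1, 45.1]), 226, 'angles', np.float64(-0.26943070505033206), np.float32(-0.05294968))
150 (array([490.3,  -3.1]), 22.663028717041016, array([490.6,  -2.8]), array([41.3, 44.8]), 139, 'angles', np.float64(-0.2729487791541336), np.float32(0.41516492))
165 (array([486.3, -11.1]), 18.763362884521484, array([485.3, -13.1]), array([21.1, 35.6]), 2, 'angles', np.float64(-1.7845041793752796), np.float32(-0.60034984))
175 (array([486.2, -11.3]), 18.743986129760742, array([485.5, -13.3]), array([21.2, 34.8]), 2, 'angles', np.float64(-1.8108919516998094), np.float32(-0.60034984))
```

View pics/c5.png

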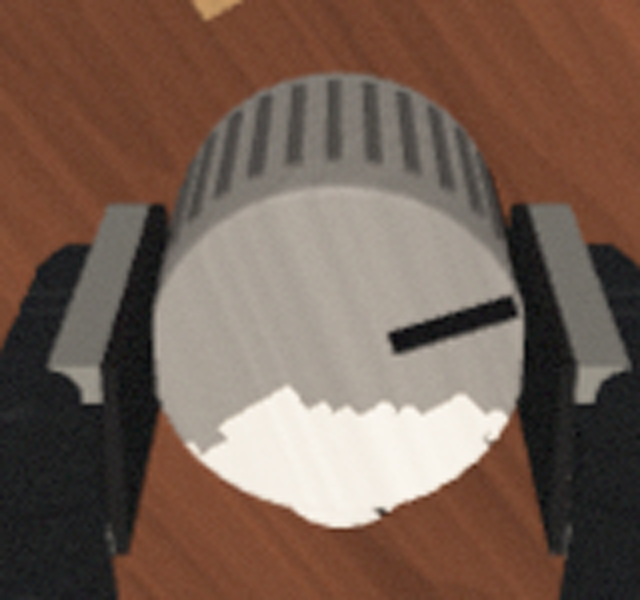

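The knob sits in the hand as before (crop line from (393,343) to (517,305)). Its angle already agrees with the tick to about 0.01 rad. Next I'll move over the shaft.

apply_moves(claw=[0.035,0.035,0.035,0.035,0.035,0.035,0.035,0.035,0.035,0.035], xyz=[[0.015,0.0005,0],[0.03,0.0005,0],[0.03,0.0005,0],[0.015,0.0005,0.01],[0.005,0,0.025],[0,0,0.03],[0,0,0.015],[0,0,0.004],[0,0,0],[0,0,0]], twist=[[0,0,0.006],[0,0,0.006],[0,0,0],[0,0,0],[0,0,0],[0,0,0],[0,0,0],[0,0,0],[0,0,0],[0,0,0]])

```text
clock: 15.15
position: [0.5489, 0.077, 0.1544]
tool_rot: [3.141, -0.001, 0.959]
force: [-0.2, 0.7, -0.8]
grip_width: 0.0419
finger_force: 50.8
```

Run:
```python
from h import *
s=bot.observe(); P=s["position"]; print(np.round(P*1000,1),s["tool_rot"],np.round(s["force"],1))
psi=s["tool_rot"][2]; d=np.array([547.7,77.6])-P[:2]*1000
print(d@[np.cos(psi),np.sin(psi)],d@[np.sin(psi),-np.cos(psi)])
f=grab("wrist","w6.png")
cv2.imwrite("pics/c6.png",cv2.resize(f["img"][150:350,200:440,::-1],None,fx=3,fy=3,interpolation=cv2.INTER_CUBIC))
```

```text
[548.9  77.  154.4] [ 3.14054793e+00 -9.50377480e-04  9.58518183e-01] [-0.2  0.7 -0.8]
-0.20645074617867443 -1.2755836443727915
```

View pics/c6.png

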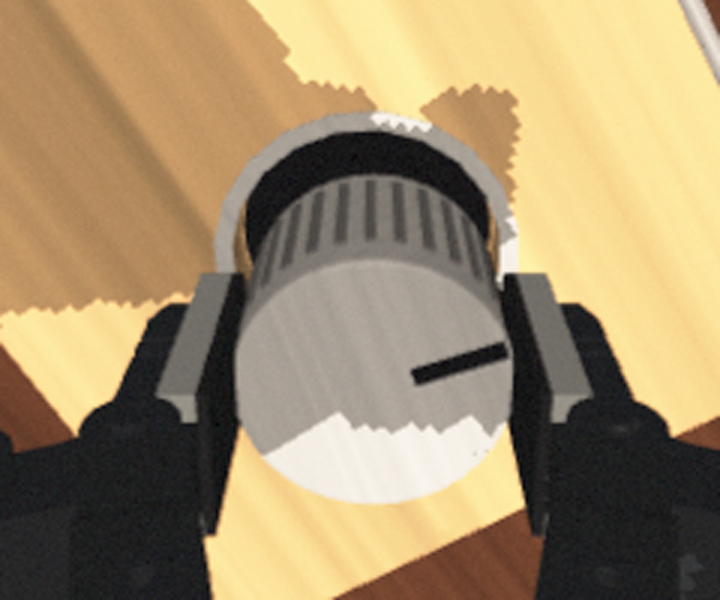

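The crop shows the knob just above the dish and about 1 mm to the right of the ring's centre (knob 374, ring 366). I'll correct by -1.2 mm in tool y and descend.

apply_moves(claw=[0.035,0.035,0.035,0.035,0.035,0.035,0.035,0.035,0.035], xyz=[[0,-0.0012,0.001],[0,0,0.002],[0,0,0.002],[0,0,0.002],[0,0,0.002],[0,0,0.0015],[0,0,0.0015],[0,0,0.001],[0,0,0]], twist=[[0,0,0],[0,0,0],[0,0,0],[0,0,0],[0,0,0],[0,0,0],[0,0,0],[0,0,0],[0,0,0]])

```text
clock: 16.1
position: [0.5473, 0.0778, 0.1402]
tool_rot: [-3.141, 0.0, 0.959]
force: [0.4, 0.7, -0.0]
grip_width: 0.0423
finger_force: 50.8
```

apply_moves(claw=[0.035,0.035,0.035,0.035], xyz=[[0,0,0.001],[0,0,0.001],[0,0,0.001],[0,0,0]], twist=[[0,0,0],[0,0,0],[0,0,0],[0,0,0]])

```text
clock: 16.5
position: [0.5473, 0.0777, 0.1371]
tool_rot: [-3.141, 0.0, 0.959]
force: [0.5, -0.0, 0.3]
grip_width: 0.0422
finger_force: 50.8
```

apply_moves(claw=[0.035,0.035,0.035], xyz=[[0,0,0.001],[0,0,0.001],[0,0,0]], twist=[[0,0,0],[0,0,0],[0,0,0]])

```text
clock: 16.8
position: [0.5473, 0.0778, 0.1351]
tool_rot: [-3.141, 0.0, 0.959]
force: [0.2, 0.5, -0.5]
grip_width: 0.0421
finger_force: 50.8
```

apply_moves(claw=[0.035,0.035,0.035], xyz=[[0,0,0.0007],[0,0,0.0008],[0,0,0]], twist=[[0,0,0],[0,0,0],[0,0,0]])

```text
clock: 17.1
position: [0.5474, 0.0778, 0.1339]
tool_rot: [3.141, -0.0, 0.959]
force: [-1.6, -0.5, 3.2]
grip_width: 0.0419
finger_force: 51.0
```

apply_moves(claw=[0.035,0.035,0.035,0.035,0.035], xyz=[[0,0,0.0006],[0,0,0.0006],[0,0,0.0006],[0,0,0.0006],[0,0,0]], twist=[[0,0,0],[0,0,0],[0,0,0],[0,0,0],[0,0,0]])

```text
clock: 17.6
position: [0.5475, 0.0779, 0.1319]
tool_rot: [3.141, -0.0, 0.959]
force: [-3.9, -0.9, 13.2]
grip_width: 0.0423
finger_force: 52.3
```

apply_moves(claw=[0.035,0.035,0.035], xyz=[[-0.0002,-0.0003,0],[0,0,0.0003],[0,0,0]], twist=[[0,0,0],[0,0,0],[0,0,0]])

```text
clock: 17.9
position: [0.5475, 0.0779, 0.1319]
tool_rot: [3.141, -0.001, 0.959]
force: [-2.8, -1.6, 15.5]
grip_width: 0.0421
finger_force: 52.4
```

Run:
```python
from h import *
for i in range(3):
    f=grab("wrist","w7.png"); s=bot.observe(); print(np.round(s["position"]*1000,2),np.round(s["force"],1),np.round(s["moment"],2),s["tool_rot"])
for dz in (.0155,.0181): print(knobtop(f,(265,225,385,330),s["position"][2]+dz,140))
cv2.imwrite("pics/c7.png",cv2.resize(f["img"][150:350,200:440,::-1],None,fx=3,fy=3,interpolation=cv2.INTER_CUBIC))
```

```text
[547.45  77.86 131.85] [-3.  -0.1 15.5] [-0.21  0.71 -0.02] [ 3.14055957e+00 -7.09686572e-04  9.58719444e-01]
[547.47  77.86 131.85] [-3.1 -0.5 15.2] [-0.18  0.68  0.01] [ 3.14056497e+00 -7.31497611e-04  9.58664999e-01]
[547.45  77.85 131.85] [-3.1 -0.5 16.2] [-0.2   0.69 -0.01] [ 3.14059386e+00 -7.21833761e-04  9.58651900e-01]
(array([547.3,  66.7]), 29.91988182067871, array([544.3,  66. ]), array([46.5, 62.5]), 341, 'angles', np.float64(0.018448378618849716), np.float32(0.47032708))
(array([548.3,  68.3]), 29.305967330932617, array([545.3,  67.6]), array([45.5, 61.2]), 341, 'angles', np.float64(0.018449759057036344), np.float32(0.47032893))
```

View pics/c7.png

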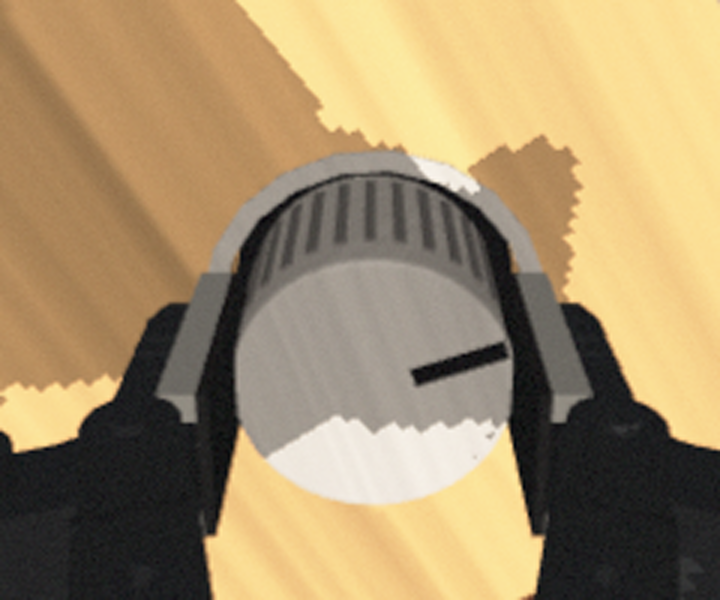

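The knob is in the dish and hasn't slipped in the grip (line still from (413,378) to (507,349)). Pushing 0.3 mm further only raised the force, so it is on the stop. I'll ease to about 13 N and hand in.

apply_moves(claw=[0.035,0.035,0.035], xyz=[[0,0,-0.0003],[0,0,0],[0,0,0]], twist=[[0,0,0],[0,0,0],[0,0,0]])

```text
clock: 18.35
position: [0.5474, 0.0779, 0.1319]
tool_rot: [3.141, -0.001, 0.959]
force: [-1.7, -1.6, 12.1]
grip_width: 0.042
finger_force: 52.0
```

```bash
python3 -c "
from workcell import bot
print(bot.job_done())"
```

```text
the job is handed in; nothing more can be done
None
```

I set the glasses case down flat on the desk, fitted the far knob fully home on the D-shaft, and handed the job in at about 18 s with it still held pressed down at about 12 N; no verdict came back.

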